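Crank an instrument arm's stabiliser leg down onto its bearing shoe

ROBOT

A 7-joint arm with a two-finger parallel gripper is mounted at the origin on the work surface; the furniture and walls round the work are solid. World frame = base frame: x ahead of the robot, y to its left, z up, the work surface at z = 0. Lengths are in m, angles in rad, forces in N, time in s.
With the tool pointing down it reaches from about 0.425 to 0.875 m from the base axis. Payload 4.7 kg.
Tool frame: the origin (TCP) lies on the centre line of the jaws, within the pads' length; the fingertips stand ahead of it and the grasp point (between the pads) lies 2 mm behind it (nose_length is the z of the fingertips in the tool frame, in m); z points along the fingers, y is the line along which they close (so a half turn about z gives the same grasp; the last joint's range is limited). The gripper opens to 87 mm and grips with 3 to 60 N. Pads are 19 mm wide; open, the fingers measure 117 mm over their backs; the gripper's body (75 mm by 190 mm) begins 51 mm behind the grasp point.
Start: joints at [1.187, 0.321, -0.07, 1.45, 0.023, 1.371, -0.057], TCP at [0.252, -0.599, 0.24] pointing down, gripper open.
Joint ranges: [-2.86, 2.86], [-0.3, 2.09], [-1.38, 1.24], [0.06, 2.45], [-1.56, 4.7], [0.09, 2.05], [-2.69, 2.69]. Speed limits (rad/s): [2.57, 2.57, 3.14, 3.14, 3.14, 3.14, 3.14].

INTERFACE

Orientations are given as a rotation vector (axis times angle).
In Python, from bench import * gives the robot as it stands.
- The arm moves only by the tool send_rows, never from a script. Its arguments are lists of equal length, an entry for each row: "xyz": the shift along the tool's x, y, z in mm, a list of three; "dr": the turn, a rotation vector about the tool's x, y, z in rad, a list of three. A call has exactly 10 rows; each row is the pose to reach, as a shift and turn from the pose commanded when the call began, along the tool's axes at that moment; what a row does not reach only later rows make up. A row lasts 1/12 s, in which the tool goes at most 41.7 mm and 7.16 degrees, less where a joint would pass 70% of its speed; a pose out of reach is approached as far as the arm can. A call with a gripper value outside its range is refused whole. "jaw" is the finger opening in mm, from 0 to 87, set as the call begins (left out, the last holds). The fingers move at their own pace and stop on an object; "grip_force" is the grip in N (left out, the last holds). Time passes only in rows, so rows that repeat a pose let the fingers close, or fill a call up. It gives the time, the measured TCP pose, the force, the opening and the grip force at its end, in the units of the state.
- get_state(): the state, without advancing time (a new reading comes with each control period).
- get_image(name): name is "side" or "top"; returns the picture (400x640x3 uint8, red, green, blue); there is no depth.
- calibration(name): a dict with "vfov" (degrees; the focal length in pixels is half the picture's height over the tangent of half this angle, whatever the lens; pixels are square), "cx", "cy" (the principal point, pixels), "rvec" (rotation vector, rad) and "tvec" (3), from world to camera coordinates, as OpenCV has them. Camera axes: x right, y down, z forward; pixel columns grow to the right and rows downward; lengths in m; the calibration is good to about 2 mm. A picture is of the moment at which its call begins. calibration takes no time and is no camera call.
- close_job(): hands the job in; it is judged then, once.
The state is a dict: "time": time; "joint_positions": joint angles; "qd": joint speeds; "joint_torque": joint torques, N m; "position": TCP position; "tool_rot": TCP orientation; "ft_force": force on the tool from outside, world axes, zero at the start; "torque": the same for the moment, N m; "grip_width": opening from 0.0 (shut) to 1.0 (fully open); "grip_force": force on a finger pad.
Only numpy, scipy, OpenCV 4.12 (cv2) and the standard library are available. Lean on these libraries where they do the work, as an engineer would, in place of code of your own. Each camera call takes 0.05 s, during which the arm holds its last target. There are 200 camera calls.

TASK

Slide the loose steel bearing shoe under the stabiliser leg of the small instrument stand so that its disc is centred under the foot, and let go of it. Then wind the crank clockwise (seen from above) until the foot comes down on the shoe and bears on it firmly - the crank then turns about half as heavy again as it did running free - stop there without screwing it down harder, and let go. Leave the cup and the bottle beside the stand where they are.

Things in the scene. Friction and masses are not known exactly. Their poses are not given: they have to be found in the camera images.
- jack: Grey and aluminium instrument stand bolted to the bench: a post on a base plate carries a level arm, from whose free end hangs an upright stabiliser leg (42 mm sleeve) with a crank on top. Origin on the bench under the leg's axis, z up; the post is 105 mm away along +y, the open side is -y. The foot (40 mm disc, rubber sole) starts 24 to 48 mm above the bench, its thread set anew each time.
- stand_stop (a point): Middle of the top edge of the stand's base plate (76 mm wide, 12 mm high) that faces the leg, 37 mm from the leg's axis along the stand's +y: a stop for the shoe's disc, which is 2 mm beyond centre when it meets it. Axes as the stand's.
- crank_hub (a point): Top of the crank's hub on the leg's axis, z = 195 mm (crank arm's top at z = 188 mm). Clockwise from above lowers the foot 25 mm a turn; it stays where it is left. Running free it takes about 7 N of push at the handle; each 10 N of foot load adds 0.9 N. Once bearing, the load grows about 1 N per degree of crank. It should end at about 40 N (20 to 60 is right); over 75 N overloads the stand.
- handle_mid (a point): Point on the axis of the crank's upright, black, freely spinning handle (18 mm across, graspable from z = 195 to 229 mm), at z = 222 mm, 45 mm from the leg's axis. It goes round in a level circle about that axis.
- shoe: Loose bare-steel bearing shoe of 0.5 kg lying on the bench: a disc 70 mm across and 8 mm thick, from which a 26 mm wide, 6 mm thick tongue runs along -y to an upright grip. Origin at the centre of the disc's underside; z up. Pushed along the stand's +y until the disc meets the base plate's edge, it is 2 mm beyond centre under the leg.
- shoe_grip (a point): Point in the shoe's upright grip, 160 mm from the disc's centre along the shoe's -y and 40 mm above the bench. The grip is 14 mm thick along the shoe's x, 26 mm wide along its y, and reaches from the tongue up to z = 56 mm.
- sample_cup: Bystander: white lidded sample cup, 66 mm across, 62 mm tall; origin at the centre of its underside.
- dropper: Bystander: dropper bottle, 35 mm across, 85 mm tall, about 105 mm from the leg on the stand's -x side; origin at the centre of its underside.

How it is judged:
By the outcome, as a careful person would: the job done as asked, in the order asked, and still so for the second after the job is handed in, with the robot touching nothing.
It also fails if it takes over 72 s, if anything falls off the work surface, if the arm or the gripper's body presses on something with over 40 N, if the wrist force passes 120 N, or if a joint passes its speed limit or range.

## Working session

There is one attempt and no reset: what is moved stays moved. The work goes in short steps, Python scripts to look and compute and a tool call to move; the robot and the scene stay as the last step left them, time stands still between calls to the robot, and variables do not carry over. Pictures are saved under pics/ and viewed, at most 10 in all, crops included, and the job is handed in when it is done.

Besides the shell and the picture viewer there is one more tool, called after "Request:" as name(argument=value, ...), one argument or row to a line, values as JSON. send_rows: Moves the arm, as the interface text tells. Its arguments: {"type":"object","properties":{"xyz":{"type":"array"},"dr":{"type":"array"},"jaw":{"type":"number"},"grip_force":{"type":"number"}},"required":["xyz","dr"]}

```bash
mkdir -p pics; ls
python3 - <<'E'
from bench import *
import cv2
for n in ("side","top"):
    cv2.imwrite(f"pics/{n}0.png",get_image(n)[:,:,::-1]); print(n,calibration(n))
print(get_state())
try: print(nose_length)
except Exception as e: print(e)
E
```

```text
pics
side {'vfov': 51.21917956889474, 'cx': 314.32017161656444, 'cy': 198.19159494822463, 'rvec': array([ 0.50305881, -2.33469464,  1.60777484]), 'tvec': array([0.36890575, 0.24392218, 0.6005526 ])}
top {'vfov': 47.143783738355935, 'cx': 326.90138776595387, 'cy': 195.51105917260537, 'rvec': array([ 2.17543805, -2.00198   ,  0.24786125]), 'tvec': array([-0.1642671 ,  0.49028189,  0.88706164])}
{'time': 0.1, 'joint_positions': array([ 1.18710601,  0.32177453, -0.0700671 ,  1.45153308,  0.02258639,
        1.37079834, -0.05689359]), 'qd': array([ 0.00050188, -0.00200537,  0.00031484, -0.00084669,  0.00094679,
       -0.001725  , -0.00074277]), 'joint_torque': array([ 1.29260666e-04, -4.92571020e+01, -4.05642008e-01, -3.13399279e+01,
       -6.42148918e-02,  3.94851691e-02,  5.12520467e-05]), 'position': array([ 0.25157223, -0.59884596,  0.23856406]), 'tool_rot': array([-3.07801193e+00, -6.20427292e-01,  6.64490992e-04]), 'ft_force': array([-0.15901739, -0.01546881, -0.51682188]), 'torque': array([-0.00616905,  0.01168449, -0.00559922]), 'grip_force': 0.0, 'grip_width': 1.000185158021578}
0.017
```

View pics/side0.png

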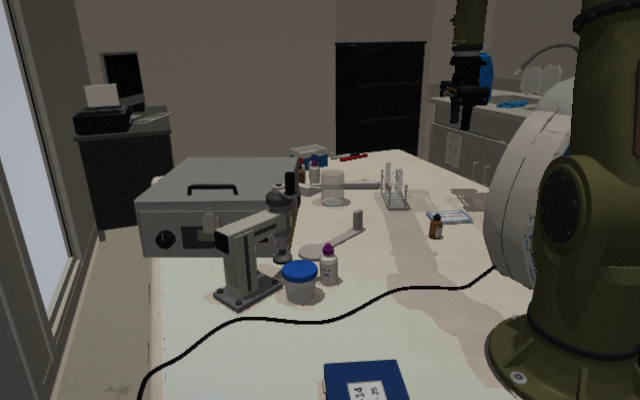

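View pics/top0.png

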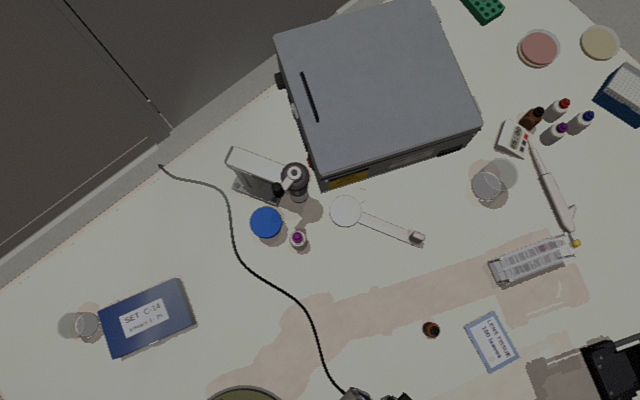

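The side view shows the stand at (255,240) with the crank handle at (290,183), and the shoe disc at (318,250) with its grip at (358,218). The top view shows the stand at (265,175), hub near (295,178), shoe disc (346,211), grip (418,238), cup (266,222) and dropper (298,239). I'll enlarge both.

```bash
cat > h.py <<'E'
import numpy as np, cv2
from bench import *
from scipy.spatial.transform import Rotation as R
def cam(n):
    c=calibration(n); f=200/np.tan(np.radians(c['vfov'])/2)
    return f,c['cx'],c['cy'],R.from_rotvec(c['rvec']).as_matrix(),np.array(c['tvec'])
def ray(n,u,v):
    f,cx,cy,Rm,t=cam(n); return -Rm.T@t, Rm.T@np.array([(u-cx)/f,(v-cy)/f,1])
def onz(n,u,v,z):
    o,d=ray(n,u,v); return o+d*(z-o[2])/d[2]
def tri(ut,us):
    o1,d1=ray('top',*ut); o2,d2=ray('side',*us)
    s=np.linalg.lstsq(np.c_[d1,-d2],o2-o1,rcond=None)[0]
    a,b=o1+s[0]*d1,o2+s[1]*d2; return (a+b)/2, np.linalg.norm(a-b)
def proj(n,p):
    f,cx,cy,Rm,t=cam(n); q=Rm@np.asarray(p,float)+t; return np.array([cx+f*q[0]/q[2],cy+f*q[1]/q[2]])
E
python3 - <<'E'
from h import *
a=cv2.imread('pics/top0.png')[130:255,215:435]; b=cv2.imread('pics/side0.png')[160:310,205:375]
cv2.imwrite('pics/topc.png',cv2.resize(a,None,fx=3.6,fy=3.6,interpolation=cv2.INTER_CUBIC))
cv2.imwrite('pics/sidec.png',cv2.resize(b,None,fx=4,fy=4,interpolation=cv2.INTER_CUBIC))
for n in('top','side'): print(n,-cam(n)[3].T@cam(n)[4])
E
```

```text
top [ 0.27594502 -0.13785339  0.97933097]
side [0.12510775 0.58384807 0.4469031 ]
```

View pics/topc.png

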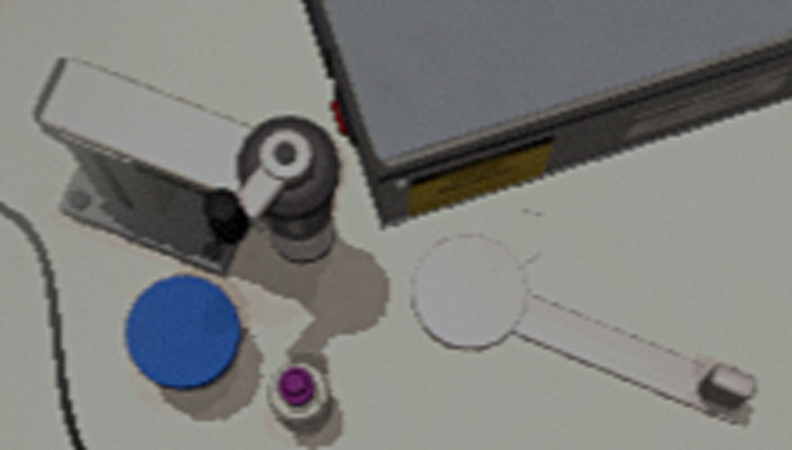

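View pics/sidec.png

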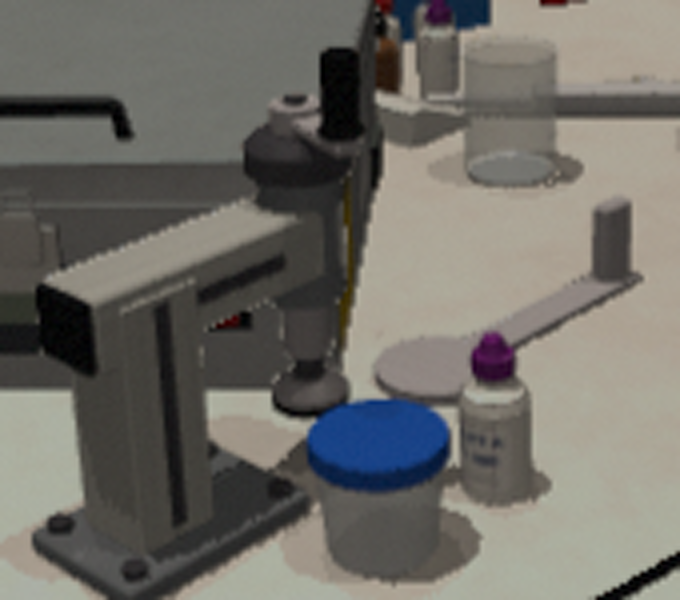

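Run:
```python
from h import *
np.set_printoptions(precision=4,suppress=True)
T=lambda u,v:((u+.5)/3.6+215-.5,(v+.5)/3.6+130-.5); S=lambda u,v:((u+.5)/4+205-.5,(v+.5)/4+160-.5)
print('hub',onz('top',*T(285,153),.195),onz('side',*S(293,100),.195),tri(T(285,153),S(293,100)))
print('handle top?',tri(T(224,208),S(340,52)),onz('top',*T(224,208),.231))
d=onz('top',*T(470,292),.008);g=onz('top',*T(727,381),.056);print('disc',d,'grip',g,tri(T(727,381),S(612,203)))
# disc from side
print('disc side',onz('side',*S(437,367),.008))
print('foot bottom side', onz('side',*S(311,398),.03))
c1=onz('top',*T(228,272),.010);c2=onz('top',*T(62,207),.010);print('plate top',c1,c2)
print('plate side',[onz('side',*S(*p),.012) for p in((38,540),(130,593),(310,500))])
a1=onz('top',*T(65,60),.16);a2=onz('top',*T(250,125),.16);print('arm dir',a2-a1,np.degrees(np.arctan2(*(a2-a1)[1::-1])))
print('shoe dir',np.degrees(np.arctan2(*(d-g)[1::-1])),np.linalg.norm((d-g)[:2]))
t0=onz('top',*T(528,316),.006);print('cup',onz('top',*T(183,331),.062),'drop',onz('top',*T(297,385),.085))
print('box corner',onz('top',*T(388,222),.0), onz('top',*T(385,165),.13))
```

```text
hub [ 0.5068 -0.0628  0.195 ] [ 0.5067 -0.0592  0.195 ] (array([ 0.5079, -0.0624,  0.1936]), np.float64(0.001363884562058259))
handle top? (array([ 0.4687, -0.0397,  0.2283]), np.float64(0.0018752221042796276)) [ 0.4671 -0.0405  0.231 ]
disc [ 0.4844 -0.1645  0.008 ] grip [ 0.435  -0.3115  0.056 ] (array([ 0.4348, -0.3111,  0.0581]), np.float64(0.00029561076684654777))
disc side [ 0.4843 -0.1627  0.008 ]
foot bottom side [ 0.5115 -0.0696  0.03  ]
plate top [ 0.4841 -0.0184  0.01  ] [0.5159 0.0863 0.01  ]
plate side [array([0.5789, 0.0695, 0.012 ]), array([0.5159, 0.0866, 0.012 ]), array([ 0.4798, -0.0101,  0.012 ])]
arm dir [-0.0274 -0.1004  0.    ] -105.267007524965
shoe dir 71.42528657734987 0.1551375413956136
cup [ 0.4369 -0.0032  0.062 ] drop [ 0.4083 -0.072   0.085 ]
box corner [ 0.5257 -0.1114  0.    ] [ 0.5238 -0.1107  0.13  ]
```

Run:
```python
from h import *
np.set_printoptions(precision=4,suppress=True)
S=lambda u,v:((u+.5)/4+205-.5,(v+.5)/4+160-.5)
for z in(0,.01,.02): print(z,onz('top',(388.5)/3.6+214.5,(228.5)/3.6+129.5,z),onz('side',*S(345,387),z))
a=cv2.imread('pics/top0.png')[150:220,290:400]; b=cv2.imread('pics/side0.png')[210:275,255:345]
a=cv2.resize(a,(770,490),interpolation=cv2.INTER_CUBIC);b=cv2.resize(b,(720,520),interpolation=cv2.INTER_CUBIC)
cv2.imwrite('pics/a.png',cv2.convertScaleAbs(a[:300],alpha=1.3)) 
m=np.zeros((600,800,3),np.uint8); m[:280,:440]=cv2.resize(a,(440,280)); m[280:600,:443]=cv2.resize(b,(443,320)); cv2.imwrite('pics/b.png',cv2.convertScaleAbs(m,alpha=1.5))
# projected predictions
leg=np.array([.508,-.0625,0]);
print(proj('top',leg),proj('side',leg),proj('side',leg+[0,0,.03]))
```

```text
0 [ 0.5219 -0.1118  0.    ] [ 0.5279 -0.135   0.    ]
0.01 [ 0.5194 -0.112   0.01  ] [ 0.5189 -0.1189  0.01  ]
0.02 [ 0.5169 -0.1123  0.02  ] [ 0.5099 -0.1028  0.02  ]
[299.544  197.2572] [282.8322 273.8981] [282.163  261.0198]
```

View pics/b.png

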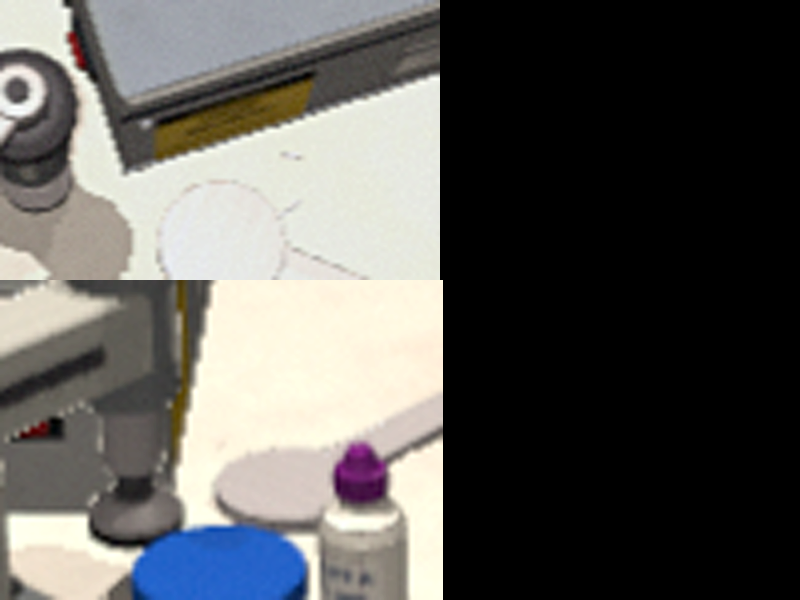

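The upper crop puts the box's lower corner at (321,193) in the full top picture, about 28 mm to the +x side of the leg and 42 mm in front of it. The disc has to swing round that corner. I'll grip the shoe's grip across its 26 mm width, so the long gripper body stays clear of the box.

```bash
cat >> h.py <<'E'
def move(p,yaw=None,P=None,Q=None):
    """shift (mm, tool axes) and turn to bring the TCP to p, tool down with its y at yaw deg (world)"""
    s=get_state(); P=s['position'] if P is None else np.array(P); T=R.from_rotvec(s['tool_rot'] if Q is None else Q)
    sh=T.inv().apply(np.array(p)-P)*1000
    if yaw is None: return sh.round(1)
    a=np.radians(yaw); y=np.array([np.cos(a),np.sin(a),0]); z=np.array([0,0,-1.]); 
    G=R.from_matrix(np.c_[np.cross(y,z),y,z]); return sh.round(1),(T.inv()*G).as_rotvec().round(4)
E
python3 - <<'E'
from h import *
print(move([.4345,-.313,.24],-108), move([.4345,-.313,.14],-108))
E
```

```text
(array([ 279.4, -192.7,   -1.1]), array([-1.60e-03,  7.00e-04,  7.12e-01])) (array([ 279.4, -192.5,   98.9]), array([-1.60e-03,  7.00e-04,  7.12e-01]))
```

Request:
send_rows(
  xyz=[
    [24, -16, 0],
    [56, -38, 0],
    [84, -58, 0],
    [112, -77, 0],
    [140, -96, 0],
    [168, -116, 0],
    [196, -135, 0],
    [224, -154, 20],
    [252, -173, 40],
    [279, -192, 60],
  ],
  dr=[
    [0, 0, 0.06],
    [0, 0, 0.14],
    [0, 0, 0.21],
    [0, 0, 0.28],
    [0, 0, 0.36],
    [0, 0, 0.43],
    [0, 0, 0.5],
    [0, 0, 0.57],
    [0, 0, 0.64],
    [0, 0, 0.712],
  ],
  jaw=60,
)

```text
time: 0.93
position: [0.4354, -0.3126, 0.179]
tool_rot: [3.102, -0.497, 0.001]
ft_force: [0.4, 0.2, 0.1]
grip_width: 0.69
grip_force: 0.0
```

Run:
```python
from h import *
s=get_state(); print(s['time'],s['position'],s['joint_positions'].round(2),s['grip_width'],s['ft_force'])
print(move([.4345,-.313,.040],-108))
a=get_image('top')[:,:,::-1][150:300,320:500]; b=get_image('side')[:,:,::-1][160:260,300:420]
cv2.imwrite('pics/c.png',np.vstack([cv2.resize(a,(480,400),interpolation=3)[:300],cv2.resize(b,(480,400),interpolation=3)[:300]]) if 0 else np.hstack([cv2.resize(a,(400,333)),cv2.resize(b,(400,333))]))
```

```text
0.9333 [ 0.43537025 -0.31256143  0.17899657] [ 0.8   0.13 -0.24  1.81  0.03  1.21 -1.34] 0.6903432790786019 [0.43107163 0.19480758 0.08598046]
(array([ -0.8,   0.6, 139. ]), array([ 0.0004, -0.0008, -0.0034]))
```

View pics/c.png

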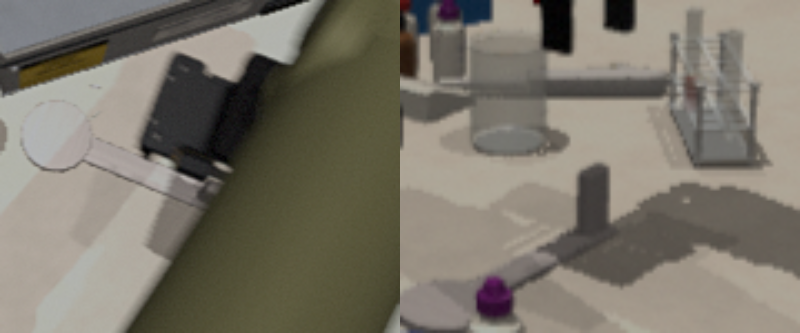

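The body's short side lies across the tongue, as wanted, and the grip stands below the jaws (side crop (593,200)). Going down.

Request:
send_rows(
  xyz=[
    [0, 0, 15],
    [-0.5, 0.5, 35],
    [-0.8, 0.6, 57],
    [-0.8, 0.6, 79],
    [-0.8, 0.6, 99],
    [-0.8, 0.6, 115],
    [-0.8, 0.6, 127],
    [-0.8, 0.6, 135],
    [-0.8, 0.6, 138],
    [-0.8, 0.6, 138],
  ],
  dr=[
    [0, 0, 0],
    [0, 0, 0],
    [0, 0, 0],
    [0, 0, 0],
    [0, 0, 0],
    [0, 0, 0],
    [0, 0, 0],
    [0, 0, 0],
    [0, 0, 0],
    [0, 0, 0],
  ],
)

```text
time: 1.87
position: [0.4334, -0.3146, 0.0412]
tool_rot: [-3.103, 0.491, 0.001]
ft_force: [0.5, 0.3, 0.4]
grip_width: 0.684
grip_force: 0.0
```

Request:
send_rows(
  xyz=[
    [0, 0, 0],
    [0, 0, 0],
    [0, 0, 0],
    [0, 0, 0],
    [0, 0, 0],
    [0, 0, 0],
    [0, 0, 0],
    [0, 0, 0],
    [0, 0, 0],
    [0, 0, 0],
  ],
  dr=[
    [0, 0, 0],
    [0, 0, 0],
    [0, 0, 0],
    [0, 0, 0],
    [0, 0, 0],
    [0, 0, 0],
    [0, 0, 0],
    [0, 0, 0],
    [0, 0, 0],
    [0, 0, 0],
  ],
  jaw=15,
  grip_force=25,
)

```text
time: 2.7
position: [0.4337, -0.3148, 0.0418]
tool_rot: [3.102, -0.491, 0.0]
ft_force: [-1.0, -0.1, 2.5]
grip_width: 0.296
grip_force: 25.0
```

Run:
```python
from h import *
s=get_state(); print(s['time'],s['position'],s['tool_rot'],s['grip_width']*87,s['grip_force'],s['ft_force'])
a=get_image('top')[:,:,::-1]; cv2.imwrite('pics/t1.png',a)
# disc: red/white contrast
c=a[185:240,320:375]; cv2.imwrite('pics/d.png',cv2.resize(a[140:250,270:400],(780,660)[:2] if 0 else (700,592),interpolation=cv2.INTER_CUBIC))
```

```text
2.7 [ 0.43372035 -0.3148442   0.04184785] [ 3.10232422e+00 -4.91473162e-01  4.20267532e-04] 25.793001629598113 25.00014956574887 [-1.04881658 -0.09237064  2.53416669]
```

View pics/d.png

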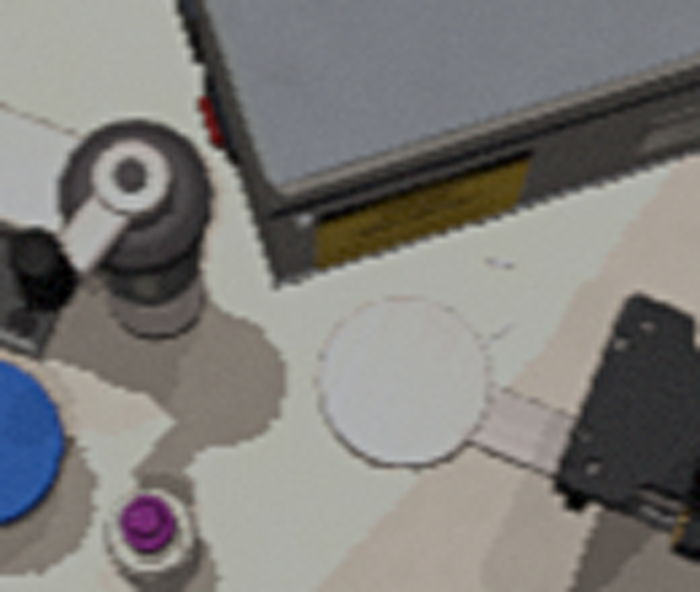

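The shoe is gripped at 26 mm opening. In this crop the disc's centre is at (405,381), the box's lower corner at (277,288) and the hub at (130,175).

```bash
cat >> h.py <<'E'
np.set_printoptions(precision=4,suppress=True)
Y=np.array([np.cos(np.radians(73.3)),np.sin(np.radians(73.3))]);X=np.array([Y[1],-Y[0]]);LEG=np.array([.508,-.0628])
def stand(p): return np.array([(p[:2]-LEG)@X,(p[:2]-LEG)@Y])*1000
def world(l,y): return LEG+(X*l+Y*y)/1000
E
python3 - <<'E'
from h import *
F=lambda u,v:((u+.5)/5.385+270-.5,(v+.5)/5.385+140-.5)
d=onz('top',*F(405,381.5),.008); P=get_state()['position']; e=d-P
print('disc',d,stand(d),'dir',np.degrees(np.arctan2(e[1],e[0])),np.hypot(e[0],e[1]))
print('corner',[stand(onz('top',*F(277,288),z)) for z in(0,.01)], 'hub',onz('top',*F(130,175.5),.195))
print('foot z? ',[ (z,proj('top',[.508,-.0628,z])) for z in(.02,.03,.04)], F(155,320))
for l,y in((-13,-62),(-13,-32),(0,0)):
    t=np.r_[world(l,y)-e[:2],.0418]; print(l,y,t,move(t))
E
```

```text
disc [ 0.485  -0.1636  0.008 ] [   6.9745 -103.137 ] dir 71.25348411253306 0.1597180259123562
corner [array([ 26.0261, -40.165 ]), array([ 23.711 , -41.1698])] hub [ 0.5068 -0.0627  0.195 ]
foot z?  [(0.02, array([299.1842, 195.0814])), (0.03, array([298.929 , 193.9554])), (0.04, array([298.6686, 192.8068]))] (298.3765088207985, 199.01717734447539)
-13 -62 [ 0.4264 -0.2697  0.0418] [-20.9 -40.7  -0. ]
-13 -32 [ 0.435  -0.241   0.0418] [-21.6 -70.7  -0. ]
0 0 [ 0.4567 -0.214   0.0418] [  -9.3 -103.    -0. ]
```

Request:
send_rows(
  xyz=[
    [-3, -3, 0],
    [-8, -8, 0],
    [-14, -14, 0],
    [-19, -20, 0],
    [-22, -28, 0],
    [-23, -37, 0],
    [-23, -46, 0],
    [-23.5, -55, 0],
    [-23.5, -62, 0],
    [-23.5, -65, 0],
  ],
  dr=[
    [0, 0, 0],
    [0, 0, 0],
    [0, 0, 0],
    [0, 0, 0],
    [0, 0, 0],
    [0, 0, 0],
    [0, 0, 0],
    [0, 0, 0],
    [0, 0, 0],
    [0, 0, 0],
  ],
)

```text
time: 3.58
position: [0.432, -0.2442, 0.0418]
tool_rot: [3.103, -0.488, 0.0]
ft_force: [-1.8, -5.2, 4.9]
grip_width: 0.295
grip_force: 25.0
```

Run:
```python
from h import *
s=get_state(); print(s['time'],s['position'],s['ft_force'],s['torque'],s['grip_width']*87)
a=get_image('top')[:,:,::-1]; b=get_image('side')[:,:,::-1]
cv2.imwrite('pics/e.png',np.hstack([cv2.resize(a[140:250,270:380],(400,400),interpolation=3),cv2.resize(b[190:290,240:340],(400,400),interpolation=3)]))
```

```text
3.5833 [ 0.432  -0.2442  0.0418] [-1.7967 -5.1638  4.8612] [-1.0792  0.4227 -0.0117] 25.63081763347604
```

View pics/e.png

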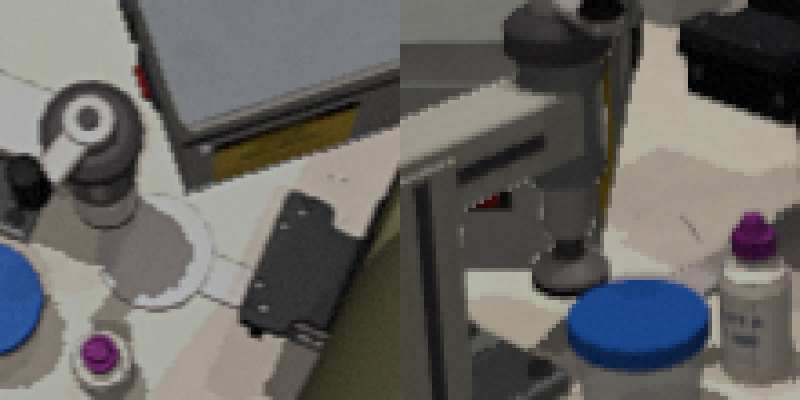

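The disc (crop centre about (157,250)) clears the box corner at (188,190), and forces are only friction. Now swing in toward centre.

Request:
send_rows(
  xyz=[
    [1, -3, 0],
    [3, -7, 0],
    [5, -12, 0],
    [7.5, -17, 0],
    [10, -22, 0],
    [12, -26, 0],
    [13.5, -29, 0],
    [14.2, -30.5, 0],
    [14.2, -31, 0],
    [14.2, -31, 0],
  ],
  dr=[
    [0, 0, 0],
    [0, 0, 0],
    [0, 0, 0],
    [0, 0, 0],
    [0, 0, 0],
    [0, 0, 0],
    [0, 0, 0],
    [0, 0, 0],
    [0, 0, 0],
    [0, 0, 0],
  ],
)

```text
time: 4.52
position: [0.454, -0.2208, 0.0418]
tool_rot: [3.102, -0.491, -0.002]
ft_force: [-3.7, -5.0, 7.2]
grip_width: 0.296
grip_force: 25.0
```

Run:
```python
from h import *
s=get_state(); print(s['time'],s['position'],s['ft_force'],s['torque'],stand(s['position']+[.0513,.1512,0]))
Y3=np.r_[Y,0]; print(R.from_rotvec(s['tool_rot']).inv().apply(Y3))
```

```text
4.5167 [ 0.454  -0.2208  0.0418] [-3.6922 -5.      7.231 ] [-0.9309  0.7334  0.0939] [-0.6518 -7.3274]
[-0.0225 -0.9997 -0.0011]
```

Request:
send_rows(
  xyz=[
    [0, -0.7, 0],
    [0, -1.4, 0],
    [0, -2.1, 0],
    [0, -2.8, 0],
    [0, -3.5, 0],
    [-0.1, -4.2, 0],
    [-0.1, -5, 0],
    [-0.1, -5, 0],
    [-0.1, -5, 0],
    [-0.1, -5, 0],
  ],
  dr=[
    [0, 0, 0],
    [0, 0, 0],
    [0, 0, 0],
    [0, 0, 0],
    [0, 0, 0],
    [0, 0, 0],
    [0, 0, 0],
    [0, 0, 0],
    [0, 0, 0],
    [0, 0, 0],
  ],
)

```text
time: 5.35
position: [0.4558, -0.2162, 0.0418]
tool_rot: [3.102, -0.492, -0.001]
ft_force: [-2.6, -5.4, 6.5]
grip_width: 0.296
grip_force: 25.0
```

Request:
send_rows(
  xyz=[
    [0, -0.7, 0],
    [0, -1.4, 0],
    [0, -2.1, 0],
    [0, -2.8, 0],
    [0, -2.8, 0],
    [0, -2.8, 0],
    [0, -2.8, 0],
    [0, -2.8, 0],
    [0, -2.8, 0],
    [0, -2.8, 0],
  ],
  dr=[
    [0, 0, 0],
    [0, 0, 0],
    [0, 0, 0],
    [0, 0, 0],
    [0, 0, 0],
    [0, 0, 0],
    [0, 0, 0],
    [0, 0, 0],
    [0, 0, 0],
    [0, 0, 0],
  ],
)

```text
time: 6.18
position: [0.4567, -0.2136, 0.0418]
tool_rot: [3.102, -0.492, -0.0]
ft_force: [-1.5, -6.0, 5.7]
grip_width: 0.297
grip_force: 25.0
```

Run:
```python
from h import *
s=get_state(); print(s['time'],s['position'],s['ft_force'],s['torque'],stand(s['position']+[.0513,.1512,0]))
a=get_image('top')[:,:,::-1]; b=get_image('side')[:,:,::-1]
cv2.imwrite('pics/f.png',np.hstack([cv2.resize(a[150:230,260:340],(400,400),interpolation=3),cv2.resize(b[225:305,245:325],(400,400),interpolation=3)]))
```

```text
6.1833 [ 0.4567 -0.2136  0.0418] [-1.4947 -6.0368  5.6529] [-1.029   0.4094  0.0418] [-0.0812  0.4347]
```

View pics/f.png

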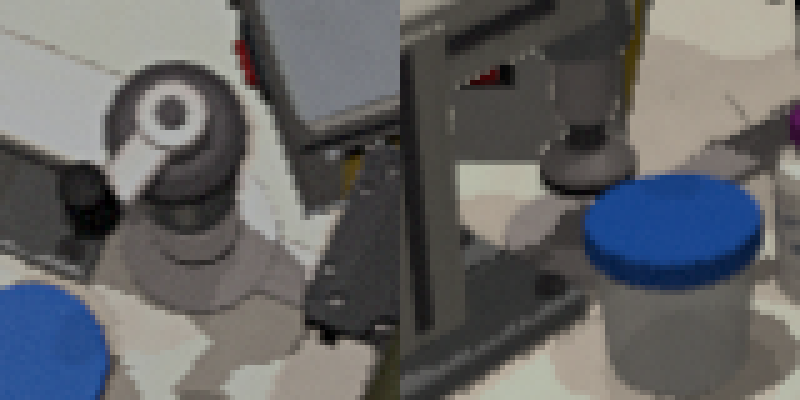

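The disc is under the foot: its lower edge is at crop (195,308), which matches a disc centred on the leg to within a pixel or so. No stop contact yet, so push on gently.

Request:
send_rows(
  xyz=[
    [0, -0.5, 0],
    [0, -1, 0],
    [0, -1.5, 0],
    [0, -2, 0],
    [0, -2.5, 0],
    [0, -2.5, 0],
    [0, -2.5, 0],
    [0, -2.5, 0],
    [0, -2.5, 0],
    [0, -2.5, 0],
  ],
  dr=[
    [0, 0, 0],
    [0, 0, 0],
    [0, 0, 0],
    [0, 0, 0],
    [0, 0, 0],
    [0, 0, 0],
    [0, 0, 0],
    [0, 0, 0],
    [0, 0, 0],
    [0, 0, 0],
  ],
)

```text
time: 7.12
position: [0.4573, -0.2119, 0.0418]
tool_rot: [3.101, -0.493, -0.0]
ft_force: [-1.5, -6.5, 5.9]
grip_width: 0.297
grip_force: 25.0
```

Request:
send_rows(
  xyz=[
    [0, -0.5, 0],
    [0, -1, 0],
    [0, -1.5, 0],
    [0, -2, 0],
    [0, -2, 0],
    [0, -2, 0],
    [0, -2, 0],
    [0, -2, 0],
    [0, -2, 0],
    [0, -2, 0],
  ],
  dr=[
    [0, 0, 0],
    [0, 0, 0],
    [0, 0, 0],
    [0, 0, 0],
    [0, 0, 0],
    [0, 0, 0],
    [0, 0, 0],
    [0, 0, 0],
    [0, 0, 0],
    [0, 0, 0],
  ],
)

```text
time: 7.95
position: [0.4573, -0.2118, 0.0418]
tool_rot: [3.099, -0.494, -0.001]
ft_force: [-2.9, -10.3, 4.6]
grip_width: 0.298
grip_force: 25.0
```

Contact with the stop: no movement and the force is rising, at an estimated y of +2.3 mm, where +2 was expected. Back off about 2 mm.

Request:
send_rows(
  xyz=[
    [0, 1, 0],
    [0, 2, 0],
    [0, 3, 0],
    [0, 4, 0],
    [0, 4.7, 0],
    [0, 4.7, 0],
    [0, 4.7, 0],
    [0, 4.7, 0],
    [0, 4.7, 0],
    [0, 4.7, 0],
  ],
  dr=[
    [0, 0, 0],
    [0, 0, 0],
    [0, 0, 0],
    [0, 0, 0],
    [0, 0, 0],
    [0, 0, 0],
    [0, 0, 0],
    [0, 0, 0],
    [0, 0, 0],
    [0, 0, 0],
  ],
)

```text
time: 8.78
position: [0.4573, -0.2119, 0.0418]
tool_rot: [-3.102, 0.49, -0.0]
ft_force: [-0.2, -0.8, 6.1]
grip_width: 0.298
grip_force: 25.0
```

Request:
send_rows(
  xyz=[
    [0, 1, 0],
    [0, 2, 0],
    [0, 3, 0],
    [0, 3.5, 0],
    [0, 4, 0],
    [0, 4, 0],
    [0, 4, 0],
    [0, 4, 0],
    [0, 4, 0],
    [0, 4, 0],
  ],
  dr=[
    [0, 0, 0],
    [0, 0, 0],
    [0, 0, 0],
    [0, 0, 0],
    [0, 0, 0],
    [0, 0, 0],
    [0, 0, 0],
    [0, 0, 0],
    [0, 0, 0],
    [0, 0, 0],
  ],
)

```text
time: 9.62
position: [0.4573, -0.2122, 0.0418]
tool_rot: [-3.099, 0.486, -0.001]
ft_force: [1.8, 6.2, 6.8]
grip_width: 0.295
grip_force: 25.0
```

Request:
send_rows(
  xyz=[
    [0, 0.5, 0],
    [0, 1, 0],
    [0, 1.5, 0],
    [0, 1.5, 0],
    [0, 1.5, 0],
    [0, 1.5, 0],
    [0, 1.5, 0],
    [0, 1.5, 0],
    [0, 1.5, 0],
    [0, 1.5, 0],
  ],
  dr=[
    [0, 0, 0],
    [0, 0, 0],
    [0, 0, 0],
    [0, 0, 0],
    [0, 0, 0],
    [0, 0, 0],
    [0, 0, 0],
    [0, 0, 0],
    [0, 0, 0],
    [0, 0, 0],
  ],
)

```text
time: 10.45
position: [0.457, -0.2136, 0.0418]
tool_rot: [-3.099, 0.486, -0.001]
ft_force: [1.9, 5.9, 7.9]
grip_width: 0.295
grip_force: 25.0
```

Centred. Relax the residual pull, which stays below friction, then open.

Request:
send_rows(
  xyz=[
    [0, -1, 0],
    [0, -2, 0],
    [0, -2.8, 0],
    [0, -2.8, 0],
    [0, -2.8, 0],
    [0, -2.8, 0],
    [0, -2.8, 0],
    [0, -2.8, 0],
    [0, -2.8, 0],
    [0, -2.8, 0],
  ],
  dr=[
    [0, 0, 0],
    [0, 0, 0],
    [0, 0, 0],
    [0, 0, 0],
    [0, 0, 0],
    [0, 0, 0],
    [0, 0, 0],
    [0, 0, 0],
    [0, 0, 0],
    [0, 0, 0],
  ],
)

```text
time: 11.28
position: [0.457, -0.2135, 0.0418]
tool_rot: [-3.101, 0.488, -0.001]
ft_force: [-0.4, 1.2, 6.0]
grip_width: 0.294
grip_force: 25.0
```

Request:
send_rows(
  xyz=[
    [0, 0, 0],
    [0, 0, 0],
    [0, 0, 0],
    [0, 0, 0],
    [0, 0, 0],
    [0, 0, 0],
    [0, 0, 0],
    [0, 0, -3],
    [0, 0, -10],
    [0, 0, -20],
  ],
  dr=[
    [0, 0, 0],
    [0, 0, 0],
    [0, 0, 0],
    [0, 0, 0],
    [0, 0, 0],
    [0, 0, 0],
    [0, 0, 0],
    [0, 0, 0],
    [0, 0, 0],
    [0, 0, 0],
  ],
  jaw=56,
)

```text
time: 12.12
position: [0.4554, -0.2154, 0.0617]
tool_rot: [-3.102, 0.491, 0.002]
ft_force: [0.3, -0.4, -0.0]
grip_width: 0.639
grip_force: 0.0
```

Run:
```python
from h import *
s=get_state(); print(s['time'],s['position'],s['ft_force'],s['joint_positions'].round(2),s['grip_width']*87)
```

```text
12.1167 [ 0.4554 -0.2154  0.0617] [ 0.3194 -0.3667 -0.0336] [ 0.67  0.2  -0.3   1.99  0.07  0.96 -1.55] 55.56570361956047
```

Run:
```python
from h import *
print(move([.4554,-.2154,.275],-60),move([.469,-.0395,.275],-60),move([.469,-.0395,.220],-60))
```

```text
(array([  -0.3,   -0. , -213.3]), array([-0.0008,  0.0012, -0.8377])) (array([ -41.7, -171.5, -213.2]), array([-0.0008,  0.0012, -0.8377])) (array([ -41.6, -171.5, -158.2]), array([-0.0008,  0.0012, -0.8377]))
```

Request:
send_rows(
  xyz=[
    [0, 0, -15],
    [0, 0, -38],
    [0, 0, -62],
    [0, 0, -86],
    [0, 0, -110],
    [0, 0, -134],
    [0, 0, -158],
    [0, 0, -182],
    [0, 0, -204],
    [0, 0, -215],
  ],
  dr=[
    [0, 0, 0],
    [0, 0, 0],
    [0, 0, -0.1],
    [0, 0, -0.2],
    [0, 0, -0.3],
    [0, 0, -0.4],
    [0, 0, -0.5],
    [0, 0, -0.6],
    [0, 0, -0.72],
    [0, 0, -0.837],
  ],
)

```text
time: 12.95
position: [0.457, -0.2159, 0.2811]
tool_rot: [3.028, 0.82, 0.007]
ft_force: [1.0, -0.0, 0.7]
grip_width: 0.642
grip_force: 0.0
```

Run:
```python
from h import *
s=get_state(); print(s['time'],s['position'],s['joint_positions'].round(2))
a=get_image('top')[:,:,::-1]; b=get_image('side')[:,:,::-1]
cv2.imwrite('pics/g.png',np.hstack([cv2.resize(a[150:230,250:330],(400,400),interpolation=3),cv2.resize(b[170:250,235:315],(400,400),interpolation=3)]))
print(move([.469,-.0395,.275],-60),move([.469,-.0395,.220],-60))
```

```text
12.95 [ 0.457  -0.2159  0.2811] [ 0.72  0.   -0.33  1.73  0.    1.4  -0.65]
(array([  98.4, -147. ,    4.7]), array([ 0.0054, -0.0031, -0.0002])) (array([  98.2, -147.3,   59.7]), array([ 0.0054, -0.0031, -0.0002]))
```

View pics/g.png

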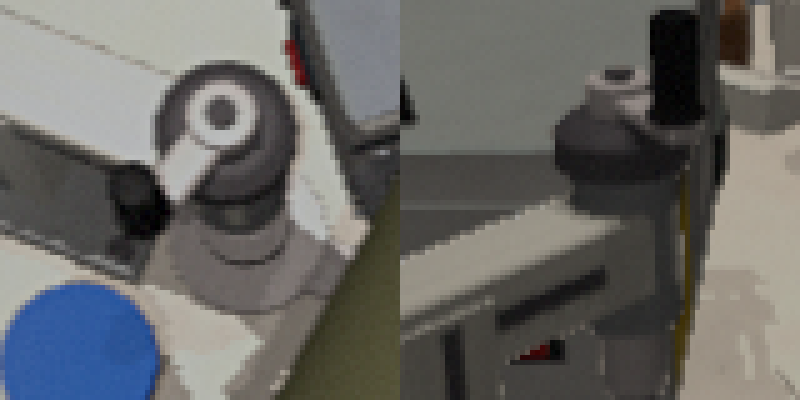

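Run:
```python
from h import *
T=lambda u,v:((u+.5)/5+250-.5,(v+.5)/5+150-.5); S=lambda u,v:((u+.5)/5+235-.5,(v+.5)/5+170-.5)
print(tri(T(139,192),S(276,18)),onz('top',*T(139,192),.231),'hub',onz('top',*T(221,113),.195),tri(T(221,113),S(219,74)))
```

```text
(array([ 0.4684, -0.0404,  0.2269]), np.float64(0.0025467920807219144)) [ 0.4661 -0.0415  0.231 ] hub [ 0.5067 -0.0628  0.195 ] (array([ 0.5073, -0.0626,  0.1942]), np.float64(0.0006199681634250167))
```

The handle (top crop (139,192), side crop (276,18)) is at about (0.468, -0.040). Move over it, descend and grip.

Request:
send_rows(
  xyz=[
    [5, -8, 0],
    [16, -24, 0],
    [29, -43, 1],
    [42, -63, 2],
    [55, -83, 3],
    [68, -103, 4],
    [80, -121, 4],
    [90, -135, 4],
    [96, -144, 4],
    [98, -147, 4],
  ],
  dr=[
    [0, 0, 0],
    [0.005, -0.003, 0],
    [0.005, -0.003, 0],
    [0.005, -0.003, 0],
    [0.005, -0.003, 0],
    [0.005, -0.003, 0],
    [0.005, -0.003, 0],
    [0.005, -0.003, 0],
    [0.005, -0.003, 0],
    [0.005, -0.003, 0],
  ],
)

```text
time: 13.88
position: [0.4668, -0.0367, 0.2717]
tool_rot: [-3.029, -0.813, 0.009]
ft_force: [-0.1, -1.3, -0.7]
grip_width: 0.643
grip_force: 0.0
```

Run:
```python
from h import *
s=get_state(); print(s['time'],s['position'],s['joint_positions'].round(2))
print(move([.468,-.0403,.220],-60))
```

```text
13.8833 [ 0.4668 -0.0367  0.2717] [ 0.56 -0.06 -0.51  1.81 -0.04  1.39 -0.99]
(array([-0.5,  4. , 51.7]), array([-0.0062,  0.0041,  0.001 ]))
```

Request:
send_rows(
  xyz=[
    [0, 2, 2],
    [0, 3, 8],
    [0, 3, 16],
    [0, 3, 25],
    [0, 3, 34],
    [0, 3, 42],
    [0, 3, 48],
    [0, 3, 51],
    [0, 3, 51],
    [0, 3, 51],
  ],
  dr=[
    [0, 0, 0],
    [0, 0, 0],
    [0, 0, 0],
    [0, 0, 0],
    [0, 0, 0],
    [0, 0, 0],
    [0, 0, 0],
    [0, 0, 0],
    [0, 0, 0],
    [0, 0, 0],
  ],
)

```text
time: 14.72
position: [0.4688, -0.0418, 0.2216]
tool_rot: [-3.031, -0.811, 0.006]
ft_force: [-0.2, 0.2, -0.5]
grip_width: 0.646
grip_force: 0.0
```

Request:
send_rows(
  xyz=[
    [0, 0, 0],
    [0, 0, 0],
    [0, 0, 0],
    [0, 0, 0],
    [0, 0, 0],
    [0, 0, 0],
    [0, 0, 0],
    [0, 0, 0],
    [0, 0, 0],
    [0, 0, 0],
  ],
  dr=[
    [0, 0, 0],
    [0, 0, 0],
    [0, 0, 0],
    [0, 0, 0],
    [0, 0, 0],
    [0, 0, 0],
    [0, 0, 0],
    [0, 0, 0],
    [0, 0, 0],
    [0, 0, 0],
  ],
  jaw=8,
  grip_force=35,
)

```text
time: 15.55
position: [0.4679, -0.0401, 0.2216]
tool_rot: [-3.028, -0.812, 0.009]
ft_force: [-2.0, 4.3, 2.7]
grip_width: 0.195
grip_force: 35.0
```

Run:
```python
from h import *
s=get_state(); print(s['time'],s['position'],s['ft_force'],s['grip_width']*87,s['tool_rot'],s['torque'])
d=s['position'][:2]-LEG; print(np.hypot(*d)*1000,np.degrees(np.arctan2(d[1],d[0])))
```

```text
15.55 [ 0.4679 -0.0401  0.2216] [-2.0042  4.3369  2.7383] 16.993447431629413 [-3.0281 -0.8122  0.0088] [0.8984 0.6585 0.0043]
46.085706204482115 150.47977758267473
```

```bash
cat >> h.py <<'E'
C=np.array([.5072,-.0625])
def crank(a0,angs,r0=45):
    T=R.from_rotvec(get_state()['tool_rot'])
    p=lambda a,r:np.r_[C+r/1000*np.array([np.cos(np.radians(a)),np.sin(np.radians(a))]),0]
    print([[round(float(x),1) for x in T.inv().apply(p(a,45)-p(a0,r0))[:2]*1000]+[0] for a in angs])
def rep():
    s=get_state(); d=s['position'][:2]-C; r=np.hypot(*d); u=d/r; t=np.array([u[1],-u[0]]); f=s['ft_force']
    print(round(s['time'],2),'ang',np.degrees(np.arctan2(d[1],d[0])).round(1),'r',(r*1000).round(1),'z',s['position'][2].round(4),'Ft',(-f[:2]@t).round(2),'Fr',(f[:2]@u).round(2),'fz',f[2].round(2),'gw',(s['grip_width']*87).round(1),s['tool_rot'].round(3),s['joint_positions'].round(2))
E
python3 - <<'E'
from h import *
rep(); crank(151.7,151.7-np.array([5,15,28,42,56,70,84,97,107,112]),43.6)
E
```

```text
Traceback (most recent call last):
  File "h.py", line 35, in rep
    print(round(s['time'],2),'ang',np.degrees(np.arctan2(d[1],d[0])).round(1),'r',(r*1000).round(1),'z',s['position'][2].round(4),'Ft',(-f[:2]@t).round(2),'Fr',(f[:2]@u).round(2),'fz',f[2].round(2),'gw',(s['grip_width']*87).round(1),s['tool_rot'].round(3),s['joint_positions'].round(2))
                                                                                                                                                                                                           ^^^^^^^^^^^^^^^^^^^^^^^^^^
AttributeError: 'float' object has no attribute 'round'
```

```bash
sed -i "s/(s\['grip_width'\]\*87).round(1)/round(s['grip_width']*87,1)/" h.py
python3 - <<'E'
from h import *
rep(); crank(151.7,151.7-np.array([5,15,28,42,56,70,84,97,107,112]),43.6)
E
```

```text
15.55 ang 150.3 r 45.2 z 0.2216 Ft -2.77 Fr 3.89 fz 2.74 gw 17.0 [-3.028 -0.812  0.009] [ 0.56 -0.03 -0.51  1.88 -0.02  1.29 -0.99]
[[2.7, -3.1, 0], [10.0, -6.0, 0], [20.0, -7.8, 0], [31.0, -7.2, 0], [41.4, -3.9, 0], [50.8, 1.8, 0], [58.5, 9.6, 0], [63.8, 18.3, 0], [66.4, 25.7, 0], [67.3, 29.5, 0]]
```

Request:
send_rows(
  xyz=[
    [2.7, -3.1, 0],
    [10.0, -6.0, 0],
    [20.0, -7.8, 0],
    [31.0, -7.2, 0],
    [41.4, -3.9, 0],
    [50.8, 1.8, 0],
    [58.5, 9.6, 0],
    [63.8, 18.3, 0],
    [66.4, 25.7, 0],
    [67.3, 29.5, 0],
  ],
  dr=[
    [0, 0, 0],
    [0, 0, 0],
    [0, 0, 0],
    [0, 0, 0],
    [0, 0, 0],
    [0, 0, 0],
    [0, 0, 0],
    [0, 0, 0],
    [0, 0, 0],
    [0, 0, 0],
  ],
)

```text
time: 16.38
position: [0.5404, -0.0347, 0.2213]
tool_rot: [-3.031, -0.809, 0.014]
ft_force: [-8.7, 0.7, 7.6]
grip_width: 0.196
grip_force: 35.0
```

Run:
```python
from h import *
rep(); crank(39.7,39.7-np.array([5,15,25,35,45,54,62,69,75,80]))
```

```text
16.38 ang 39.9 r 43.3 z 0.2213 Ft 6.14 Fr -6.18 fz 7.64 gw 17.1 [-3.031 -0.809  0.014] [ 0.51  0.14 -0.54  1.72  0.07  1.31 -1.09]
[[0.5, 3.9, 0], [0.5, 11.7, 0], [-0.9, 19.5, 0], [-3.6, 26.8, 0], [-7.6, 33.6, 0], [-12.1, 39.0, 0], [-16.8, 43.2, 0], [-21.3, 46.3, 0], [-25.5, 48.5, 0], [-29.1, 50.0, 0]]
```

```bash
sed -i 's/^C=.*/C=np.array([.506,-.0633])/' h.py
python3 - <<'E'
from h import *
rep(); crank(39.5,39.5-np.array([5,15,26,38,50,62,73,82,88,92]),46.4)
E
```

```text
16.38 ang 39.7 r 44.7 z 0.2213 Ft 6.12 Fr -6.2 fz 7.64 gw 17.1 [-3.031 -0.809  0.014] [ 0.51  0.14 -0.54  1.72  0.07  1.31 -1.09]
[[-0.9, 4.1, 0], [-0.9, 12.0, 0], [-2.6, 20.4, 0], [-6.2, 29.1, 0], [-11.5, 36.9, 0], [-18.3, 43.4, 0], [-25.6, 48.0, 0], [-32.1, 50.6, 0], [-36.7, 51.8, 0], [-39.8, 52.3, 0]]
```

Request:
send_rows(
  xyz=[
    [-0.9, 4.1, -1],
    [-0.9, 12.0, -2],
    [-2.6, 20.4, -2],
    [-6.2, 29.1, -2],
    [-11.5, 36.9, -2],
    [-18.3, 43.4, -2],
    [-25.6, 48.0, -2],
    [-32.1, 50.6, -2],
    [-36.7, 51.8, -2],
    [-39.8, 52.3, -2],
  ],
  dr=[
    [0, 0, 0],
    [0, 0, 0],
    [0, 0, 0],
    [0, 0, 0],
    [0, 0, 0],
    [0, 0, 0],
    [0, 0, 0],
    [0, 0, 0],
    [0, 0, 0],
    [0, 0, 0],
  ],
)

```text
time: 17.22
position: [0.5348, -0.0983, 0.2219]
tool_rot: [-3.03, -0.811, 0.001]
ft_force: [6.4, 2.7, -8.4]
grip_width: 0.196
grip_force: 35.0
```

Run:
```python
from h import *
rep(); crank(-52.5,-52.5-np.array([3,8,14,20,26,32,37,41,44,46]))
```

```text
17.22 ang -50.6 r 45.3 z 0.2219 Ft 6.61 Fr 1.99 fz -8.37 gw 17.0 [-3.03  -0.811  0.001] [ 0.59  0.14 -0.49  1.72  0.06  1.3  -0.96]
[[-2.3, 0.2, 0], [-6.3, 0.4, 0], [-11.0, 0.1, 0], [-15.6, -0.7, 0], [-20.2, -1.9, 0], [-24.5, -3.7, 0], [-28.0, -5.4, 0], [-30.7, -7.1, 0], [-32.6, -8.4, 0], [-33.9, -9.4, 0]]
```

Request:
send_rows(
  xyz=[
    [-2.3, 0.2, 0.5],
    [-6.3, 0.4, 1],
    [-11.0, 0.1, 1],
    [-15.6, -0.7, 1],
    [-20.2, -1.9, 1],
    [-24.5, -3.7, 1],
    [-28.0, -5.4, 1],
    [-30.7, -7.1, 1],
    [-32.6, -8.4, 1],
    [-33.9, -9.4, 1],
  ],
  dr=[
    [0, 0, 0],
    [0, 0, 0],
    [0, 0, 0],
    [0, 0, 0],
    [0, 0, 0],
    [0, 0, 0],
    [0, 0, 0],
    [0, 0, 0],
    [0, 0, 0],
    [0, 0, 0],
  ],
)

```text
time: 18.05
position: [0.501, -0.1087, 0.2218]
tool_rot: [-3.034, -0.811, 0.0]
ft_force: [6.9, -2.3, -5.3]
grip_width: 0.196
grip_force: 35.0
```

Run:
```python
from h import *
rep(); crank(-98.5,-98.5-np.array([2,4,6,8,10,12,14,16,18,20]))
```

```text
18.05 ang -96.3 r 45.7 z 0.2218 Ft 7.09 Fr 1.51 fz -5.26 gw 17.0 [-3.034 -0.811  0.   ] [ 0.63  0.06 -0.48  1.8   0.03  1.29 -0.91]
[[-1.2, -1.0, 0], [-2.4, -2.0, 0], [-3.5, -3.1, 0], [-4.6, -4.2, 0], [-5.7, -5.4, 0], [-6.7, -6.6, 0], [-7.7, -7.8, 0], [-8.6, -9.1, 0], [-9.5, -10.4, 0], [-10.4, -11.7, 0]]
```

Request:
send_rows(
  xyz=[
    [-1.2, -1.0, 0],
    [-2.4, -2.0, 0.3],
    [-3.5, -3.1, 0.5],
    [-4.6, -4.2, 0.5],
    [-5.7, -5.4, 0.5],
    [-6.7, -6.6, 0.5],
    [-7.7, -7.8, 0.5],
    [-8.6, -9.1, 0.5],
    [-9.5, -10.4, 0.5],
    [-10.4, -11.7, 0.5],
  ],
  dr=[
    [0, 0, 0],
    [0, 0, 0],
    [0, 0, 0],
    [0, 0, 0],
    [0, 0, 0],
    [0, 0, 0],
    [0, 0, 0],
    [0, 0, 0],
    [0, 0, 0],
    [0, 0, 0],
  ],
)

```text
time: 18.88
position: [0.4862, -0.1045, 0.2217]
tool_rot: [-3.035, -0.81, 0.0]
ft_force: [4.9, -3.6, -4.2]
grip_width: 0.198
grip_force: 35.0
```

Run:
```python
from h import *
rep(); crank(-118.5,-118.5-np.array([2,4,6,8,10,12,14,16,18,20]))
```

```text
18.88 ang -115.6 r 45.7 z 0.2217 Ft 6.03 Fr 1.13 fz -4.25 gw 17.2 [-3.035 -0.81   0.   ] [ 0.63  0.03 -0.48  1.83  0.01  1.29 -0.9 ]
[[-0.8, -1.4, 0], [-1.6, -2.7, 0], [-2.3, -4.1, 0], [-2.9, -5.6, 0], [-3.5, -7.0, 0], [-4.1, -8.5, 0], [-4.6, -10.0, 0], [-5.0, -11.5, 0], [-5.4, -13.0, 0], [-5.8, -14.5, 0]]
```

Request:
send_rows(
  xyz=[
    [-0.8, -1.4, 0],
    [-1.6, -2.7, 0.3],
    [-2.3, -4.1, 0.5],
    [-2.9, -5.6, 0.5],
    [-3.5, -7.0, 0.5],
    [-4.1, -8.5, 0.5],
    [-4.6, -10.0, 0.5],
    [-5.0, -11.5, 0.5],
    [-5.4, -13.0, 0.5],
    [-5.8, -14.5, 0.5],
  ],
  dr=[
    [0, 0, 0],
    [0, 0, 0],
    [0, 0, 0],
    [0, 0, 0],
    [0, 0, 0],
    [0, 0, 0],
    [0, 0, 0],
    [0, 0, 0],
    [0, 0, 0],
    [0, 0, 0],
  ],
)

```text
time: 19.72
position: [0.4738, -0.0956, 0.2217]
tool_rot: [3.035, 0.809, -0.001]
ft_force: [3.5, -4.1, -3.5]
grip_width: 0.193
grip_force: 35.0
```

Run:
```python
from h import *
rep(); crank(-138.5,-138.5-np.array([2,4,6,8,10,12,14,16,18,20]))
```

```text
19.72 ang -134.9 r 45.6 z 0.2217 Ft 5.35 Fr 0.41 fz -3.51 gw 16.8 [ 3.035  0.809 -0.001] [ 0.63 -0.01 -0.48  1.86 -0.    1.29 -0.9 ]
[[-0.3, -1.5, 0], [-0.5, -3.1, 0], [-0.7, -4.7, 0], [-0.8, -6.2, 0], [-0.9, -7.8, 0], [-0.9, -9.4, 0], [-0.9, -10.9, 0], [-0.8, -12.5, 0], [-0.6, -14.1, 0], [-0.4, -15.6, 0]]
```

Request:
send_rows(
  xyz=[
    [-0.3, -1.5, 0],
    [-0.5, -3.1, 0.2],
    [-0.7, -4.7, 0.4],
    [-0.8, -6.2, 0.4],
    [-0.9, -7.8, 0.4],
    [-0.9, -9.4, 0.4],
    [-0.9, -10.9, 0.4],
    [-0.8, -12.5, 0.4],
    [-0.6, -14.1, 0.4],
    [-0.4, -15.6, 0.4],
  ],
  dr=[
    [0, 0, 0],
    [0, 0, 0],
    [0, 0, 0],
    [0, 0, 0],
    [0, 0, 0],
    [0, 0, 0],
    [0, 0, 0],
    [0, 0, 0],
    [0, 0, 0],
    [0, 0, 0],
  ],
)

```text
time: 20.55
position: [0.465, -0.083, 0.2216]
tool_rot: [3.034, 0.808, -0.004]
ft_force: [1.1, -6.1, 0.6]
grip_width: 0.194
grip_force: 35.0
```

Run:
```python
from h import *
rep(); crank(-158.5,-158.5-np.array([2,4,6,8,10,12,14,16,18,20]))
```

```text
20.55 ang -154.3 r 45.5 z 0.2216 Ft 5.98 Fr 1.64 fz 0.65 gw 16.9 [ 3.034  0.808 -0.004] [ 0.62 -0.03 -0.49  1.88 -0.01  1.29 -0.91]
[[0.3, -1.5, 0], [0.6, -3.1, 0], [0.9, -4.6, 0], [1.3, -6.1, 0], [1.8, -7.6, 0], [2.3, -9.1, 0], [2.9, -10.6, 0], [3.5, -12.0, 0], [4.2, -13.4, 0], [4.9, -14.8, 0]]
```

Request:
send_rows(
  xyz=[
    [0.3, -1.5, 0],
    [0.6, -3.1, 0],
    [0.9, -4.6, 0],
    [1.3, -6.1, 0],
    [1.8, -7.6, 0],
    [2.3, -9.1, 0],
    [2.9, -10.6, 0],
    [3.5, -12.0, 0],
    [4.2, -13.4, 0],
    [4.9, -14.8, 0],
  ],
  dr=[
    [0, 0, 0],
    [0, 0, 0],
    [0, 0, 0],
    [0, 0, 0],
    [0, 0, 0],
    [0, 0, 0],
    [0, 0, 0],
    [0, 0, 0],
    [0, 0, 0],
    [0, 0, 0],
  ],
)

```text
time: 21.38
position: [0.461, -0.0679, 0.2216]
tool_rot: [3.035, 0.808, -0.007]
ft_force: [-1.5, -6.4, 0.9]
grip_width: 0.196
grip_force: 35.0
```

Run:
```python
from h import *
rep(); crank(-178.5,-178.5-np.array([2,4,6,8,10,12,13,14,15,16]))
```

```text
21.38 ang -174.1 r 45.3 z 0.2216 Ft 6.23 Fr 2.12 fz 0.92 gw 17.1 [ 3.035  0.808 -0.007] [ 0.61 -0.04 -0.5   1.89 -0.02  1.29 -0.94]
[[0.8, -1.4, 0], [1.6, -2.7, 0], [2.4, -4.0, 0], [3.4, -5.3, 0], [4.3, -6.6, 0], [5.3, -7.8, 0], [5.8, -8.4, 0], [6.3, -9.0, 0], [6.9, -9.5, 0], [7.4, -10.1, 0]]
```

Request:
send_rows(
  xyz=[
    [0.8, -1.4, 0],
    [1.6, -2.7, 0],
    [2.4, -4.0, 0],
    [3.4, -5.3, 0],
    [4.3, -6.6, 0],
    [5.3, -7.8, 0],
    [5.8, -8.4, 0],
    [6.3, -9.0, 0],
    [6.9, -9.5, 0],
    [7.4, -10.1, 0],
  ],
  dr=[
    [0, 0, 0],
    [0, 0, 0],
    [0, 0, 0],
    [0, 0, 0],
    [0, 0, 0],
    [0, 0, 0],
    [0, 0, 0],
    [0, 0, 0],
    [0, 0, 0],
    [0, 0, 0],
  ],
)

```text
time: 22.22
position: [0.4617, -0.0555, 0.2215]
tool_rot: [3.035, 0.808, -0.01]
ft_force: [-4.9, -5.4, 4.3]
grip_width: 0.195
grip_force: 35.0
```

Run:
```python
from h import *
rep(); crank(165.5,165.5-np.array([2,4,6,8,9,10,11,12,13,14]))
```

```text
22.22 ang 170.0 r 45.0 z 0.2215 Ft 6.14 Fr 3.87 fz 4.29 gw 16.9 [ 3.035  0.808 -0.01 ] [ 0.6  -0.04 -0.52  1.89 -0.02  1.29 -0.96]
[[1.1, -1.1, 0], [2.3, -2.2, 0], [3.5, -3.2, 0], [4.7, -4.2, 0], [5.3, -4.7, 0], [5.9, -5.1, 0], [6.6, -5.6, 0], [7.2, -6.0, 0], [7.9, -6.4, 0], [8.6, -6.9, 0]]
```

Request:
send_rows(
  xyz=[
    [1.1, -1.1, 0],
    [2.3, -2.2, -0.2],
    [3.5, -3.2, -0.4],
    [4.7, -4.2, -0.4],
    [5.3, -4.7, -0.4],
    [5.9, -5.1, -0.4],
    [6.6, -5.6, -0.4],
    [7.2, -6.0, -0.4],
    [7.9, -6.4, -0.4],
    [8.6, -6.9, -0.4],
  ],
  dr=[
    [0, 0, 0],
    [0, 0, 0],
    [0, 0, 0],
    [0, 0, 0],
    [0, 0, 0],
    [0, 0, 0],
    [0, 0, 0],
    [0, 0, 0],
    [0, 0, 0],
    [0, 0, 0],
  ],
)

```text
time: 23.05
position: [0.4648, -0.0456, 0.2215]
tool_rot: [3.036, 0.807, -0.013]
ft_force: [-5.4, -6.6, 3.8]
grip_width: 0.198
grip_force: 35.0
```

Run:
```python
from h import *
rep(); crank(151.5,151.5-np.array([2,4,6,8,9,10,11,12,13,14]))
```

```text
23.05 ang 156.7 r 44.8 z 0.2215 Ft 8.23 Fr 2.31 fz 3.82 gw 17.2 [ 3.036  0.807 -0.013] [ 0.59 -0.04 -0.53  1.89 -0.02  1.29 -0.99]
[[1.4, -0.8, 0], [2.7, -1.6, 0], [4.1, -2.3, 0], [5.6, -2.9, 0], [6.3, -3.2, 0], [7.0, -3.5, 0], [7.7, -3.8, 0], [8.5, -4.1, 0], [9.2, -4.3, 0], [10.0, -4.6, 0]]
```

Ft has gone from 6.1 to 8.2 N, so contact is starting. Smaller steps from here.

Request:
send_rows(
  xyz=[
    [0.7, -0.4, 0],
    [1.4, -0.8, 0],
    [2.1, -1.2, 0],
    [2.7, -1.6, 0],
    [3.4, -2.0, 0],
    [4.1, -2.3, 0],
    [4.9, -2.6, 0],
    [5.6, -2.9, 0],
    [6.3, -3.2, 0],
    [7.0, -3.5, 0],
  ],
  dr=[
    [0, 0, 0],
    [0, 0, 0],
    [0, 0, 0],
    [0, 0, 0],
    [0, 0, 0],
    [0, 0, 0],
    [0, 0, 0],
    [0, 0, 0],
    [0, 0, 0],
    [0, 0, 0],
  ],
)

```text
time: 23.88
position: [0.4685, -0.0389, 0.2215]
tool_rot: [-3.036, -0.808, 0.016]
ft_force: [-6.7, -6.5, 5.3]
grip_width: 0.196
grip_force: 35.0
```

Run:
```python
from h import *
rep(); crank(141.5,141.5-np.array([1,2,3,4,5,6,7,8,9,10]))
```

```text
23.88 ang 147.0 r 44.7 z 0.2215 Ft 9.12 Fr 2.06 fz 5.27 gw 17.1 [-3.036 -0.808  0.016] [ 0.58 -0.03 -0.54  1.88 -0.01  1.3  -1.01]
[[0.7, -0.3, 0], [1.5, -0.6, 0], [2.2, -0.8, 0], [3.0, -1.1, 0], [3.7, -1.3, 0], [4.5, -1.5, 0], [5.2, -1.7, 0], [6.0, -1.9, 0], [6.7, -2.1, 0], [7.5, -2.3, 0]]
```

Request:
send_rows(
  xyz=[
    [0.7, -0.3, 0],
    [1.5, -0.6, 0],
    [2.2, -0.8, 0],
    [3.0, -1.1, 0],
    [3.7, -1.3, 0],
    [4.5, -1.5, 0],
    [5.2, -1.7, 0],
    [6.0, -1.9, 0],
    [6.7, -2.1, 0],
    [7.5, -2.3, 0],
  ],
  dr=[
    [0, 0, 0],
    [0, 0, 0],
    [0, 0, 0],
    [0, 0, 0],
    [0, 0, 0],
    [0, 0, 0],
    [0, 0, 0],
    [0, 0, 0],
    [0, 0, 0],
    [0, 0, 0],
  ],
)

```text
time: 24.72
position: [0.4733, -0.033, 0.2215]
tool_rot: [-3.035, -0.808, 0.018]
ft_force: [-9.2, -6.6, 7.5]
grip_width: 0.199
grip_force: 35.0
```

Run:
```python
from h import *
rep(); crank(131.5,131.5+np.array([1,2,3,4,5,5.5,5.5,5.5,5.5,5.5]))
```

```text
24.72 ang 137.1 r 44.6 z 0.2215 Ft 11.09 Fr 2.27 fz 7.52 gw 17.3 [-3.035 -0.808  0.018] [ 0.57 -0.02 -0.55  1.87 -0.01  1.3  -1.03]
[[-0.8, 0.2, 0], [-1.5, 0.3, 0], [-2.3, 0.5, 0], [-3.1, 0.7, 0], [-3.8, 1.0, 0], [-4.2, 1.1, 0], [-4.2, 1.1, 0], [-4.2, 1.1, 0], [-4.2, 1.1, 0], [-4.2, 1.1, 0]]
```

The crank reads 11.1 N against about 6.5 N running free, and the angle turned since contact suggests about 35–45 N of load. I'll stop here, ease the arm's wind-up and let go.

Request:
send_rows(
  xyz=[
    [-0.8, 0.2, 0],
    [-1.5, 0.3, -0.2],
    [-2.3, 0.5, -0.4],
    [-3.1, 0.7, -0.6],
    [-3.8, 1.0, -0.8],
    [-4.2, 1.1, -0.8],
    [-4.2, 1.1, -0.8],
    [-4.2, 1.1, -0.8],
    [-4.2, 1.1, -0.8],
    [-4.2, 1.1, -0.8],
  ],
  dr=[
    [0, 0, 0],
    [0, 0, 0],
    [0, 0, 0],
    [0, 0, 0],
    [0, 0, 0],
    [0, 0, 0],
    [0, 0, 0],
    [0, 0, 0],
    [0, 0, 0],
    [0, 0, 0],
  ],
)

```text
time: 25.55
position: [0.473, -0.0331, 0.2218]
tool_rot: [-3.032, -0.811, 0.006]
ft_force: [2.4, -4.1, -8.7]
grip_width: 0.191
grip_force: 35.0
```

Run:
```python
from h import *
rep()
```

```text
25.55 ang 137.5 r 44.7 z 0.2218 Ft 1.4 Fr -4.55 fz -8.67 gw 16.6 [-3.032 -0.811  0.006] [ 0.57 -0.02 -0.55  1.87 -0.01  1.29 -1.02]
```

Request:
send_rows(
  xyz=[
    [0, 0, 0.4],
    [0, 0, 0.4],
    [0, 0, 0.4],
    [0, 0, 0.4],
    [0, 0, 0.4],
    [0, 0, 0.4],
    [0, 0, 0.4],
    [0, 0, 0.4],
    [0, 0, 0.4],
    [0, 0, 0.4],
  ],
  dr=[
    [0, 0, 0],
    [0, 0, 0],
    [0, 0, 0],
    [0, 0, 0],
    [0, 0, 0],
    [0, 0, 0],
    [0, 0, 0],
    [0, 0, 0],
    [0, 0, 0],
    [0, 0, 0],
  ],
  jaw=56,
)

```text
time: 26.38
position: [0.4728, -0.0326, 0.2219]
tool_rot: [-3.031, -0.811, 0.007]
ft_force: [0.3, -0.0, 0.4]
grip_width: 0.637
grip_force: 0.0
```

Request:
send_rows(
  xyz=[
    [0, 0, -2],
    [0, 0, -7],
    [0, 0, -15],
    [0, 0, -25],
    [0, 0, -36],
    [0, 0, -47],
    [0, 0, -58],
    [0, 0, -68],
    [0, 0, -75],
    [0, 0, -78],
  ],
  dr=[
    [0, 0, 0],
    [0, 0, 0],
    [0, 0, 0],
    [0, 0, 0],
    [0, 0, 0],
    [0, 0, 0],
    [0, 0, 0],
    [0, 0, 0],
    [0, 0, 0],
    [0, 0, 0],
  ],
)

```text
time: 27.22
position: [0.4738, -0.0328, 0.3015]
tool_rot: [-3.032, -0.811, 0.004]
ft_force: [0.4, -0.6, 0.0]
grip_width: 0.642
grip_force: 0.0
```

Run:
```python
from h import *
rep()
a=get_image('top')[:,:,::-1].astype(int); b0=cv2.imread('pics/top0.png').astype(int)
# bystander check: blue lid & purple cap centroids; side view handle (black) location
s1=get_image('side')[:,:,::-1].astype(int); s0=cv2.imread('pics/side0.png').astype(int)
for n,i0,i1,roi in(('top',b0,a,np.s_[190:260,240:320]),('side',s0,s1,np.s_[235:305,275:345])):
  for c,m in(('blue',lambda i:(i[...,0]>i[...,2]+50)&(i[...,0]>i[...,1]+25)),('purple',lambda i:(i[...,0]>i[...,1]+35)&(i[...,2]>i[...,1]+35))):
    print(n,c,[(np.argwhere(m(i[roi])).mean(0),m(i[roi]).sum()) for i in(i0,i1)])
```

```text
27.22 ang 136.6 r 44.3 z 0.3015 Ft 0.13 Fr -0.71 fz 0.04 gw 55.9 [-3.032 -0.811  0.004] [ 0.58 -0.06 -0.53  1.75 -0.03  1.45 -1.  ]
top blue [(array([31.8575, 25.3307]), np.int64(765)), (array([31.5743, 25.2554]), np.int64(740))]
top purple [(array([46.5857, 56.8143]), np.int64(70)), (array([46.8308, 56.8923]), np.int64(65))]
side blue [(array([35.3681, 23.7599]), np.int64(633)), (array([35.9598, 21.3365]), np.int64(523))]
side purple [(array([12.7818, 52.5455]), np.int64(55)), (array([12.4 , 53.04]), np.int64(25))]
```

The bystanders haven't moved and the robot is clear of everything, so I'm handing in.

```bash
python3 -c "
from bench import *
print(close_job())"
```

```text
the job is handed in; nothing more can be done
None
```

The job is handed in: the shoe is centred under the foot to within my 1–2 mm measurement error, and the crank is wound until the foot bears at an estimated 35–45 N. Both are released, the cup and bottle are where they were, and the clock stood at about 27 s of the 72 s allowed.

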